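Prime and draw the gas dosing plunger

TASK

Spread the sealing oil in the gas dosing cylinder: tip its barrel by the lever ball to about 40 degrees, keep it there for a moment and bring it back fully upright with the plunger still home. Then take the plunger by its head, draw it straight up without letting it bind or come out of the bore until the top of the head is level with the pointer's tip, and finish holding it there, still in the gripper. Leave the pointer and the other things on the table as they are.

Things in the scene. Friction and masses are not known exactly. Their poses are not given: they have to be found in the camera images.
- stand: Fixed aluminium stand of the gas dosing cylinder. Origin: centre of the cylinder's footprint on the table; its x axis points away from the lever (level), y towards the pointer post, z up. Base plate 150 mm (x, -75 to 75) by 220 mm (y, -75 to 145), 12 mm thick. Two cheeks 44 mm wide, 94 mm high, at y = +-33 mm, carry the barrel's pivot, which runs along y, 75 mm above the table. The pointer post stands at y = +110 mm.
- barrel (a joint): Tilt of the barrel about the pivot, rad: 0 = upright (its stop, where it starts), growing as the barrel's top leans to the stand's +x (away from the lever) and the lever ball rises; end stop at 1.2. A stiff pivot (0.2 N m of friction, about 2 to 3 N at the ball): it stays where it is left. The barrel is a steel block 50 x 50 x 110 mm whose top stands 135 mm above the table; its blind bore, 17.5 mm wide and 100 mm deep, holds the plunger.
- lever_ball (a point): Centre of the black ball, 26 mm across, on the end of the barrel's lever: 90 mm from the pivot, level with the pivot (75 mm above the table) and on the stand's -x side when the barrel is upright. The lever is a 9 mm round bar along x. The ball can turn between fingers that close along the pivot's line (stand y), so it can be led along its arc about the pivot by a gripper that keeps pointing down.
- barrel_mouth (a point): Centre of the bore's mouth in the barrel's top face, 60 mm from the pivot; its z axis is the bore's axis.
- plunger: Loose steel plunger standing in the bore. Origin: centre of its foot, z along it to the top. Shaft 16 mm across, 130 mm long, then an aluminium ribbed round head 28 mm across and 30 mm tall; total 160 mm, 0.17 to 0.29 kg. Fully home the foot is 100 mm below the mouth, the head's underside 30 mm above the barrel and its top 195 mm above the table. Nothing holds it up: let go, it drops back.
- plunger_top (a point): Centre of the top face of the plunger's head.
- pointer_tip (a point): Tip of the thin level pointer (6 mm round) at stand y = +45 mm from the plunger's axis, pointing at it (to stand -y); it marks the height to which the top face of the head is to be drawn, 30 to 65 mm above where the head starts. It slides up and down on its 10 mm post with 6 N of friction; the post and its clamp reach only 8 mm above the pointer. Fingers that close along stand x stay clear of it.
- tape_roll: Roll of pale masking tape lying flat, 90 mm across, 22 mm tall; origin: centre of its underside at the start. A bystander.
- eraser: Dark whiteboard eraser, block 45 x 120 x 28 mm; origin: centre of its underside at the start. A bystander.
- marker: White marker pen lying, 120 x 16 mm; origin: centre of its underside at the start. A bystander.
- flange_ring: Steel flange ring lying flat, 56 mm across, 14 mm tall; origin: centre of its underside at the start. A bystander.
- sample_jar: Small glass jar, 48 mm across, 50 mm tall; origin: centre of its underside at the start. A bystander.
- screwdriver: Screwdriver lying flat; origin: centre of its underside at the start. A bystander.
- dish: Clear plastic dish, 90 mm across, 16 mm tall; origin: centre of its underside at the start. A bystander.

How it is judged:
By the outcome, as a careful person would: the job done as asked, in the order asked, and still so for the second after the job is handed in, while the arm keeps its last pose, push and grip.
It also fails if it takes over 54 s, if anything falls off the work surface, if the arm or the gripper's body presses on something with over 40 N, if the wrist force passes 120 N, or if a joint passes its speed limit or range.

ROBOT

A 6-joint arm with a two-finger parallel gripper is mounted at the origin on the work surface. World frame = base frame: x ahead of the robot, y to its left, z up, the work surface at z = 0. Lengths are in m, angles in rad, forces in N, time in s.
With the tool pointing down it reaches from about 0.375 to 0.9 m from the base axis. Payload 3.1 kg.
Tool frame: the origin (TCP) lies midway between the tips of the shut fingers; the grasp point (between the pads) lies 19 mm behind it (pinch_z is the distance from the TCP to the grasp point, in m); y points along the fingers, z is the direction in which the jaws open and shut, and the axes are right-handed (so a half turn about y gives the same grasp; the last joint's range is limited). The gripper opens to 87 mm and grips with 3 to 60 N. Pads are 19 mm wide; open, the fingers measure 117 mm over their backs; the gripper's body (75 mm by 190 mm) begins 51 mm behind the grasp point.
Start: joints at [-0.178, 0.527, 1.433, -0, 1.181, -0.178], TCP at [0.625, 0, 0.223] pointing down, gripper open.
Joint ranges: [-3.08, 3.08], [-0.75, 2.2], [0.22, 2.44], [-1.43, 4.57], [0, 2.65], [-2.85, 2.85]. Speed limits (rad/s): [2.79, 2.79, 3.14, 3.14, 3.14, 3.14].

INTERFACE

Orientations are given as a unit quaternion [x, y, z, w].
In Python, from rig import * gives the robot as it stands.
- The arm moves only by the tool drive_tool, never from a script. Its argument "plan" is a list of rows, each a list of 7 numbers: the shift along the tool's x, y, z in mm, then the turn, a rotation vector about the tool's x, y, z in degrees, then the finger opening in mm, from 0 to 87. A call has 1 to 10 rows; each row is the pose to reach, as a shift and turn from the pose commanded when the call began, along the tool's axes at that moment; what a row does not reach only later rows make up. A row lasts 1/10 s, in which the tool goes at most 50 mm and 8.59 degrees, less where a joint would pass 70% of its speed; a pose out of reach is approached as far as the arm can. A call with a gripper value outside its range is refused whole. The fingers move at their own pace and stop on an object; "newtons" is the grip in N (left out, the last holds). Time passes only in rows, so rows that repeat a pose let the fingers close. It gives the time, the measured TCP pose, the force and the opening at its end, in the units of the state.
- get_obs(): the state, without advancing time (a new reading comes with each control period).
- camera(name): name is "scene" or "side" or "wrist"; returns the picture (400x640x3 uint8, blue, green, red); there is no depth.
- get_calibration(name): a dict with "fx", "fy", "cx", "cy" (pixels), "origin" and "rotation" of the camera in the world; the wrist camera has in their place "tool_from_camera" (4x4, takes a point from camera to tool coordinates, whose origin is the TCP and whose axes are the tool frame's). Camera axes: x right, y down, z forward; pixel columns grow to the right and rows downward; lengths in m; the calibration is good to about 2 mm. A picture is of the moment at which its call begins: read the wrist's pose just before it. get_calibration takes no time and is no camera call.
- hand_in(): hands the job in, once; it reports no verdict.
Trained networks look in the newest picture that a camera, given by its name, has taken for a name from the list of things; names that differ only in an ending like _2 or _b are one class to them, and where a whole thing is asked for, a point or a joint stands for the part that bears it (a point fixed in the world has none). Each returns a list of dicts, best first, with "conf" (0 to 1); they miss things now and then, are a little off and sometimes report something else, mostly with a low value. They report only what shows in the picture. A call takes as long as a camera call.
- spot_in(camera, target): "location" ([column, row] in pixels, amid what is visible of it).
- mark_of(camera, target): "location" ([column, row] in pixels: a listed point, or the origin of a listed thing).
The state is a dict: "time": time; "q": joint angles; "joint_velocities": joint speeds; "joint_torque": joint torques, N m; "position": TCP position; "tool_rot": TCP orientation; "ft_force": force on the tool from outside, world axes, zero at the start; "moment": the same for the moment, N m; "grip_width": finger opening in m.
Only numpy, scipy, OpenCV 4.12 (cv2) and the standard library are available. Lean on these libraries where they do the work, as an engineer would, in place of code of your own. Each camera call takes 0.05 s, during which the arm holds its last target. There are 200 camera calls.

## Working session

There is one attempt and no reset: what is moved stays moved. The work goes in short steps, Python scripts to look and compute and a tool call to move; the robot and the scene stay as the last step left them, time stands still between calls to the robot, and variables do not carry over. Pictures are saved under pics/ and viewed, about 8 in all and at most 12, crops included, and the job is handed in when it is done.

Besides the shell and the picture viewer there is one more tool, called after "Call:" as name([rows], argument=value, ...), one row to a line, values as JSON. drive_tool: Moves the arm, as the interface text tells. Its arguments: {"type":"object","properties":{"plan":{"type":"array","items":{"type":"array","items":{"type":"number"}}},"newtons":{"type":"number"}},"required":["plan"]}

```bash
ls; mkdir -p pics; cat > h.py <<'E'
from rig import *
import numpy as np, cv2
from scipy.spatial.transform import Rotation as R
def ray(cam,px,obs=None):
    c=get_calibration(cam)
    d=np.array([(px[0]-c["cx"])/c["fx"],(px[1]-c["cy"])/c["fy"],1.])
    if "origin" in c: o=np.array(c["origin"]);Rm=np.array(c["rotation"])
    else:
        T=np.array(c["tool_from_camera"]);Rt=R.from_quat(obs["tool_rot"]).as_matrix()
        Rm=Rt@T[:3,:3];o=np.array(obs["position"])+Rt@T[:3,3]
    d=Rm@d
    return o,d/np.linalg.norm(d)
def tri(rays):
    A=sum(np.eye(3)-np.outer(d,d) for o,d in rays);b=sum((np.eye(3)-np.outer(d,d))@o for o,d in rays)
    p=np.linalg.solve(A,b)
    return p,[1e3*np.linalg.norm((np.eye(3)-np.outer(d,d))@(p-o)) for o,d in rays]
E
python3 - <<'E'
from h import *
o=get_obs();print(o["time"],o["position"],o["tool_rot"],o["grip_width"])
ims=[]
for c in ["scene","side","wrist"]:
    im=camera(c);cv2.imwrite(f"pics/{c}0.png",im)
P={}
for t in ["lever_ball","plunger_top","pointer_tip","barrel_mouth","stand"]:
    r=[]
    for c in ["scene","side","wrist"]:
        m=mark_of(c,t)
        print(t,c,[(np.round(x["location"],1).tolist(),round(x["conf"],2)) for x in m[:2]])
        if m and c!="wrist": r.append(ray(c,m[0]["location"]))
        elif m and m[0]["conf"]>.4: r.append(ray(c,m[0]["location"],o))
    if len(r)>1: print("  ",*tri(r)); 
    if len(r)>2: print("  ss",*tri(r[:2]))
E
```

```text
pics
0.0 [6.24263990e-01 1.85095613e-04 2.21571731e-01] [-0.50045622  0.50062017 -0.49935996  0.49956245] 0.08703033394615366
lever_ball scene [([301.2, 182.9], 0.96)]Traceback (most recent call last):
  File "<stdin>", line 12, in <module>
  File "h.py", line 11, in ray
    d=Rm@d
      ~~^~
ValueError: matmul: Input operand 1 has a mismatch in its core dimension 0, with gufunc signature (n?,k),(k,m?)->(n?,m?) (size 3 is different from 4)
```

```bash
sed -i 's/Rm=np.array(c\["rotation"\])/Rm=R.from_quat(c["rotation"]).as_matrix()/' h.py
cat > m.py <<'E'
from h import *
import sys
def meas(ts,cams=("scene","side","wrist"),tag=None):
    o=get_obs();print(round(o["time"],2),np.round(o["position"],4),np.round(o["tool_rot"],4),np.round(o["ft_force"],1),round(o["grip_width"],4))
    for c in cams:
        im=camera(c)
        if tag: cv2.imwrite(f"pics/{c}{tag}.png",im)
    out={}
    for t in ts:
        r={}
        for c in cams:
            m=mark_of(c,t)
            print(t,c,[(np.round(x["location"],1).tolist(),round(x["conf"],2)) for x in m[:2]])
            if m and m[0]["conf"]>.4: r[c]=ray(c,m[0]["location"],o)
        if len(r)>1:
            p,e=tri(list(r.values()));print("   ",list(r),np.round(p,4),np.round(e,1));out[t]=p
        if "scene" in r and "side" in r and len(r)>2: p,e=tri([r["scene"],r["side"]]);print("    ss",np.round(p,4),np.round(e,1))
    return out
E
python3 - <<'E'
from m import *
meas(["lever_ball","plunger_top","pointer_tip","barrel_mouth","stand"],tag=1)
a=cv2.imread("pics/scene1.png");b=cv2.imread("pics/side1.png")
cv2.imwrite("pics/ab.png",cv2.resize(np.vstack([a,b]),(480,600)))
E
```

```text
0.2 [6.246e-01 1.000e-04 2.219e-01] [-0.5003  0.5004 -0.4996  0.4997] [-0.5 -0.2 -0.1] 0.0867
lever_ball scene [([303.4, 183.8], 0.85), ([267.6, 257.8], 0.42)]
lever_ball side [([344.3, 192.1], 0.87)]
lever_ball wrist []
    ['scene', 'side'] [ 0.4976 -0.1032  0.0851] [3.6 3.6]
plunger_top scene [([285.4, 185.4], 0.42)]
plunger_top side [([319.8, 164.0], 0.55), ([357.9, 193.9], 0.55)]
plunger_top wrist []
    ['scene', 'side'] [ 0.5932 -0.099   0.198 ] [12.8 12.8]
pointer_tip scene []
pointer_tip side [([313.4, 160.4], 0.49)]
pointer_tip wrist []
barrel_mouth scene [([285.8, 196.9], 0.76)]
barrel_mouth side [([327.6, 173.5], 0.58), ([341.4, 193.5], 0.26)]
barrel_mouth wrist [([273.4, 328.7], 0.88)]
    ['scene', 'side', 'wrist'] [ 0.5862 -0.1171  0.1289] [3.2 3.2 5.4]
    ss [ 0.5831 -0.1166  0.1304] [1.1 1.1]
stand scene [([289.5, 218.7], 0.62)]
stand side [([324.5, 198.1], 0.6)]
stand wrist [([280.9, 256.6], 0.69)]
    ['scene', 'side', 'wrist'] [ 0.588  -0.1082  0.0006] [3.6 4.2 0.9]
    ss [ 5.886e-01 -1.082e-01  4.000e-04] [3.9 3.9]
```

View pics/scene0.png

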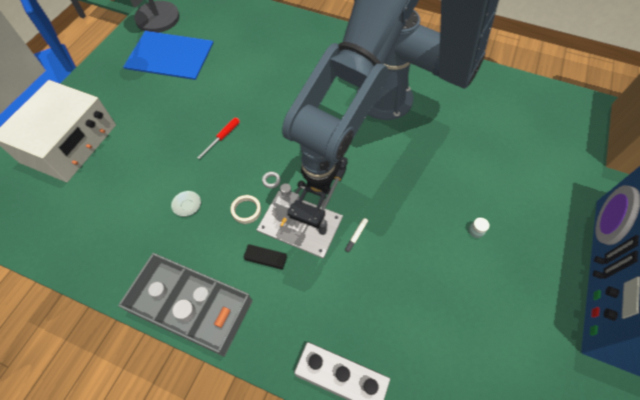

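View pics/side0.png

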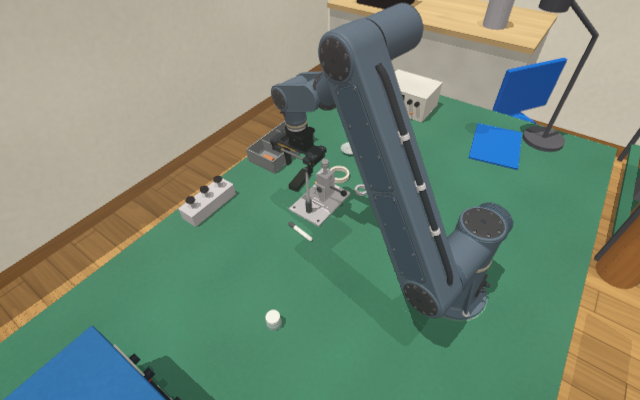

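```bash
python3 - <<'E'
from h import *
o=get_obs();print(R.from_quat(o["tool_rot"]).as_matrix().round(3))
print(get_calibration("wrist"))
E
```

```text
[[-0.  0.  1.]
 [-1. -0. -0.]
 [ 0. -1.  0.]]
{'fx': 344.34545531665765, 'fy': 344.34545531665765, 'cx': 311.541985142731, 'cy': 197.8155374315031, 'tool_from_camera': array([[ 3.18578492e-04,  9.63477125e-01,  2.67790457e-01,
        -7.19059570e-02],
       [-8.62192335e-04, -2.67790106e-01,  9.63476889e-01,
        -1.61851565e-01],
       [ 9.99999578e-01, -5.37829894e-04,  7.45390423e-04,
        -2.33683029e-04],
       [ 0.00000000e+00,  0.00000000e+00,  0.00000000e+00,
         1.00000000e+00]])}
```

View pics/wrist1.png

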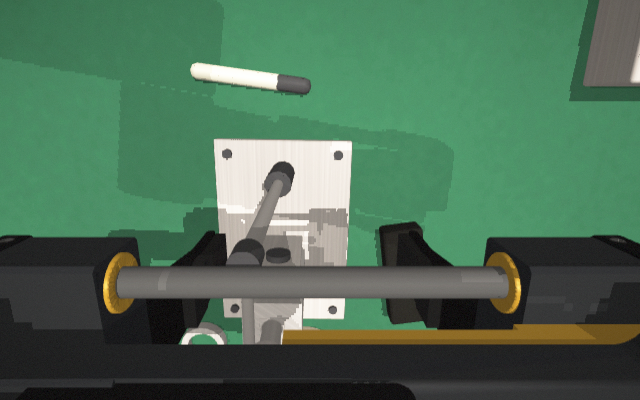

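Call:
drive_tool([
  [0,-50,0,0,0,0,87],
  [40,-75,-15,0,0,0,87],
  [80,-90,-30,0,0,0,87],
  [120,-100,-45,0,0,0,87],
  [160,-100,-55,0,0,0,87],
  [190,-100,-55,0,0,0,87],
  [190,-100,-55,0,0,0,87],
  [190,-100,-55,0,0,0,87],
])

```text
time: 1.9
position: [0.5697, -0.1903, 0.3224]
tool_rot: [-0.499, 0.501, -0.5, 0.5]
ft_force: [0.2, 0.3, -0.5]
grip_width: 0.0873
```

```bash
python3 - <<'E'
from m import *
meas(["lever_ball","plunger_top","pointer_tip","barrel_mouth","stand"],tag=2)
E
```

```text
1.9 [ 0.5697 -0.1903  0.3224] [-0.4994  0.5007 -0.5001  0.4997] [ 0.2  0.3 -0.5] 0.0873
lever_ball scene [([299.4, 184.2], 0.78)]
lever_ball side [([342.2, 192.9], 0.71)]
lever_ball wrist [([248.6, 97.6], 0.65)]
    ['scene', 'side', 'wrist'] [ 0.5022 -0.1109  0.077 ] [1.8 5.7 4.3]
    ss [ 0.5044 -0.1093  0.0779] [3.5 3.5]
plunger_top scene []
plunger_top side [([322.6, 164.1], 0.59)]
plunger_top wrist [([338.4, 93.0], 0.59)]
    ['side', 'wrist'] [ 0.5956 -0.109   0.1783] [3.5 3.5]
pointer_tip scene [([303.6, 188.2], 0.65)]
pointer_tip side [([315.1, 162.7], 0.58)]
pointer_tip wrist [([344.8, 23.8], 0.57), ([217.4, 325.7], 0.34)]
    ['scene', 'side', 'wrist'] [ 0.5921 -0.0593  0.2225] [6.  4.4 6.7]
    ss [ 0.5912 -0.0529  0.2284] [1.5 1.5]
barrel_mouth scene []
barrel_mouth side [([325.0, 172.0], 0.93)]
barrel_mouth wrist [([333.5, 93.4], 0.95)]
    ['side', 'wrist'] [ 0.5906 -0.1105  0.1399] [0.4 0.4]
stand scene [([290.3, 221.4], 0.9)]
stand side [([324.6, 196.2], 0.75), ([335.8, 179.5], 0.39)]
stand wrist [([327.9, 97.9], 0.75)]
    ['scene', 'side', 'wrist'] [ 0.5932 -0.1098  0.0015] [4.4 2.  3.1]
    ss [ 0.5937 -0.1071  0.0041] [2.7 2.7]
```

View pics/wrist2.png

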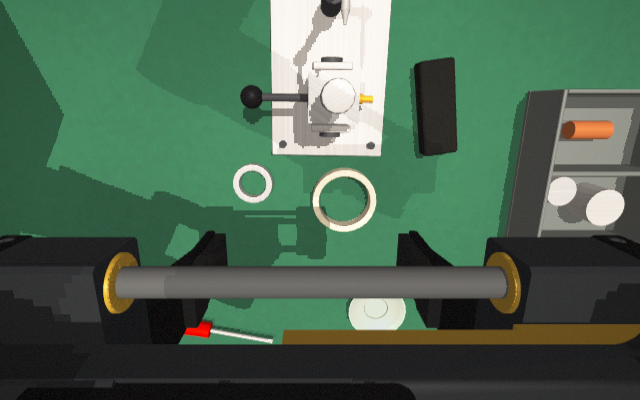

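```bash
cat >> h.py <<'E'
def onz(cam,px,z,o):
    p,d=ray(cam,px,o); return p+d*(z-p[2])/d[2]
E
python3 - <<'E'
from h import *
o=get_obs()
for n,px,z in [("ball",(251.5,97),.075),("head",(338,96),.195),("cornerL",(273,155.5),.012),("cornerR",(381.5,155.5),.012),("cheek+",(331,61),.094),("cheek-",(331,133),.094)]: print(n,onz("wrist",px,z,o).round(4))
im=cv2.imread("pics/wrist2.png")
g=im.max(2);m=((g<60).astype(np.uint8))[80:115,235:270]
n,l,s,c=cv2.connectedComponentsWithStats(m);print(s,c+[235,80])
cv2.imwrite("pics/c.png",cv2.resize(im[0:170,230:430],None,fx=4,fy=4)[:600])
E
```

```text
ball [ 0.5016 -0.1125  0.075 ]
head [ 0.5913 -0.1134  0.195 ]
cornerL [ 0.517  -0.1889  0.012 ]
cornerR [ 0.6664 -0.189   0.012 ]
cheek+ [ 0.5907 -0.0762  0.094 ]
cheek- [ 0.5918 -0.1514  0.094 ]
[[  0   0  35  35 824]
 [  5   6  30  23 401]] [[252.27791262  97.12378641]
 [251.42892768  96.74563591]]
```

View pics/c.png

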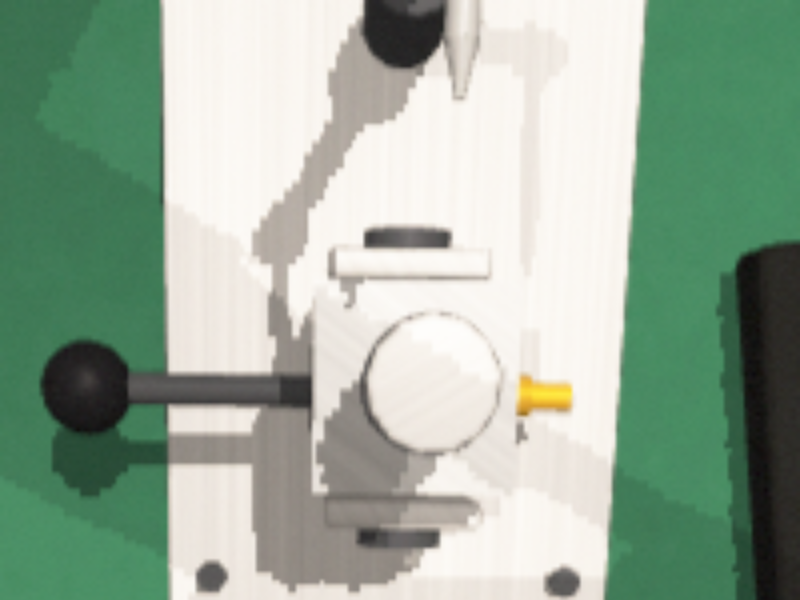

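Call:
drive_tool([
  [0,0,-10,0,-8.5,0,87],
  [-10,0,-20,0,-17,0,87],
  [-20,0,-30,0,-25.5,0,87],
  [-30,0,-40,0,-34,0,87],
  [-40,0,-50,0,-42.5,0,87],
  [-50,0,-60,0,-51,0,87],
  [-60,0,-68,0,-59.5,0,87],
  [-70,0,-68,0,-68,0,87],
  [-77,0,-68,0,-76.5,0,87],
  [-77,0,-68,0,-85,0,87],
])

```text
time: 3.8
position: [0.5018, -0.1121, 0.3228]
tool_rot: [-0.706, 0.028, -0.028, 0.707]
ft_force: [-0.0, -1.4, -0.1]
grip_width: 0.0872
```

Call:
drive_tool([
  [0,30,0,0,-5,0,87],
  [0,70,0,0,-5,0,87],
  [0,100,0,0,-5,0,87],
  [0,100,0,0,-5,0,87],
  [0,100,0,0,-5,0,87],
])

```text
time: 4.3
position: [0.5023, -0.1131, 0.2229]
tool_rot: [-0.707, 0.0, 0.0, 0.707]
ft_force: [-0.0, -0.8, -0.4]
grip_width: 0.0871
```

```bash
python3 - <<'E'
from m import *
meas(["lever_ball","plunger_top","pointer_tip"],tag=3)
o=get_obs()
im=cv2.imread("pics/wrist3.png")
print(R.from_quat(o["tool_rot"]).as_matrix().round(3))
E
```

```text
4.3 [ 0.5023 -0.1131  0.2229] [-7.071e-01  1.000e-04  1.000e-04  7.071e-01] [-0.  -0.8 -0.4] 0.0871
lever_ball scene []
lever_ball side [([340.4, 193.7], 0.81), ([327.1, 196.8], 0.54)]
lever_ball wrist [([316.6, 181.6], 0.81)]
    ['side', 'wrist'] [ 0.5076 -0.1077  0.067 ] [6.4 6.4]
plunger_top scene [([297.8, 182.6], 0.53)]
plunger_top side [([321.3, 165.0], 0.62)]
plunger_top wrist []
    ['scene', 'side'] [ 0.5756 -0.0747  0.2127] [5.4 5.4]
pointer_tip scene [([304.4, 189.0], 0.51)]
pointer_tip side [([312.3, 159.8], 0.55)]
pointer_tip wrist []
    ['scene', 'side'] [ 0.5994 -0.0469  0.2419] [0.9 0.9]
[[ 1.  0. -0.]
 [ 0. -0.  1.]
 [ 0. -1. -0.]]
```

View pics/wrist3.png

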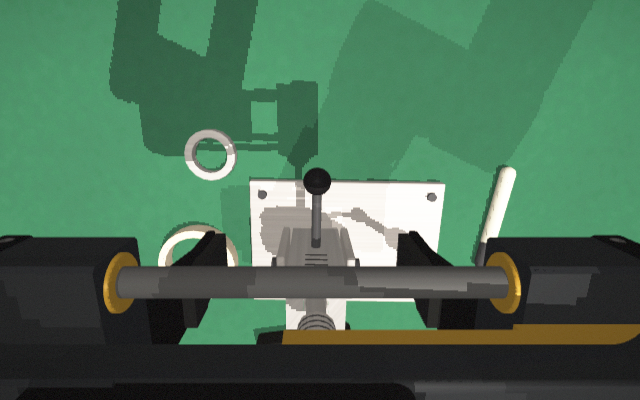

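```bash
python3 - <<'E'
from h import *
o=get_obs()
o2=dict(position=[0.5697,-0.1903,0.3224],tool_rot=[-0.4994,0.5007,-0.5001,0.4997])
im=cv2.imread("pics/wrist3.png")
m=(im.max(2)<60).astype(np.uint8)[160:200,298:337]
n,l,s,c=cv2.connectedComponentsWithStats(m);print(s,c+[298,160])
p=(317,181)
print(onz("wrist",p,.075,o), tri([ray("wrist",p,o),ray("wrist",(251.5,97),o2)]))
E
```

```text
[[  0   0  39  40 984]
 [  5   8  28  27 576]] [[317.16971545 178.63211382]
 [316.71006944 180.98263889]]
[ 0.49877158 -0.10935903  0.075     ] (array([ 0.49930048, -0.11014307,  0.07262816]), [np.float64(0.8179706708042573), np.float64(0.8179706708042798)])
```

Call:
drive_tool([
  [-1,40,1,0,0,0,87],
  [-2,80,2,0,0,0,87],
  [-2,110,2,0,0,0,87],
  [-2,115,2,0,0,0,60],
  [-2,115,2,0,0,0,60],
  [-2,115,2,0,0,0,60],
])

```text
time: 5.5
position: [0.5012, -0.1115, 0.1088]
tool_rot: [0.708, 0.001, 0.001, -0.707]
ft_force: [0.5, -0.2, -0.0]
grip_width: 0.0705
```

```bash
python3 - <<'E'
from h import *
o=get_obs();im=camera("wrist");cv2.imwrite("pics/wrist4.png",im)
print(o["position"],mark_of("wrist","lever_ball")[:1])
cv2.imwrite("pics/c4.png",cv2.resize(im[150:350,200:440],None,fx=2.5,fy=2.5))
E
```

```text
[ 0.50115605 -0.1114869   0.10875976] [{'location': [314.4, 229.4], 'conf': 0.57}]
```

View pics/c4.png

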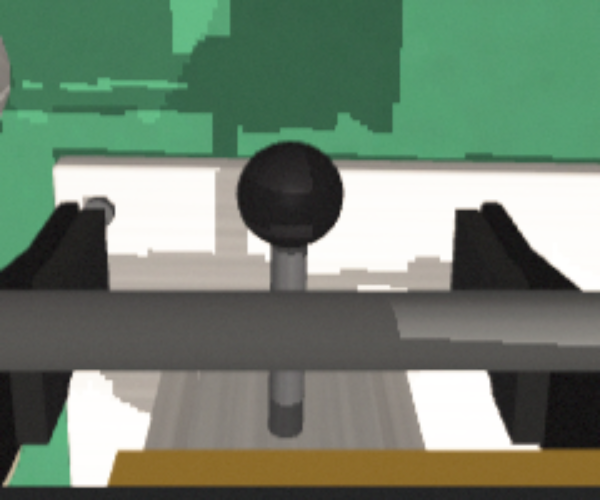

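Call:
drive_tool([
  [1,20,2.5,0,0,0,60],
  [1,40,2.5,0,0,0,60],
  [1,53,2.5,0,0,0,50],
  [1,53,2.5,0,0,0,40],
  [1,53,2.5,0,0,0,32],
  [1,53,2.5,0,0,0,32],
], newtons=20)

```text
time: 6.2
position: [0.5019, -0.1089, 0.0558]
tool_rot: [0.707, 0.001, 0.001, -0.707]
ft_force: [-0.5, -0.1, 0.7]
grip_width: 0.0368
```

Call:
drive_tool([
  [0,0,0,0,0,0,20],
  [0,0,0,0,0,0,20],
  [0,0,0,0,0,0,20],
  [0,0,0,0,0,0,20],
])

```text
time: 6.6
position: [0.5015, -0.109, 0.0553]
tool_rot: [0.707, 0.001, 0.0, -0.707]
ft_force: [0.1, -2.3, 5.6]
grip_width: 0.0244
```

Call:
drive_tool([
  [0.2,-6.3,0,0,0,0,20],
  [0.9,-12.5,0,0,0,0,20],
  [2.0,-18.7,0,0,0,0,20],
  [3.5,-24.8,0,0,0,0,20],
  [3.5,-24.8,0,0,0,0,20],
])

```text
time: 7.1
position: [0.5049, -0.109, 0.0805]
tool_rot: [0.708, 0.001, 0.0, -0.707]
ft_force: [-1.2, -5.3, 1.5]
grip_width: 0.0245
```

```bash
python3 - <<'E'
from h import *
o=get_obs();print(o["position"],o["ft_force"],o["grip_width"]);im=camera("wrist");cv2.imwrite("pics/wrist5.png",im)
im2=camera("side")
cv2.imwrite("pics/c5.png",np.vstack([cv2.resize(im[180:350,200:440],(600,300)),cv2.resize(im2[130:230,260:460],(600,300))]))
E
```

```text
[ 0.5049199  -0.10900777  0.08045184] [-1.18487004 -5.28986055  1.50627019] 0.02446728252400476
```

View pics/c5.png

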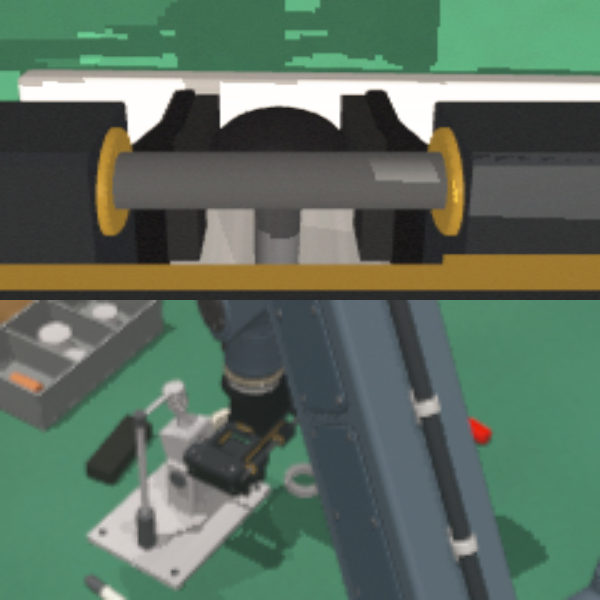

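Call:
drive_tool([
  [1.9,-6,-0.3,0,0,0,20],
  [4.3,-11.8,-0.5,0,0,0,20],
  [7,-17.5,-0.7,0,0,0,20],
  [10.2,-22.9,-0.7,0,0,0,20],
  [13.7,-28.1,-0.7,0,0,0,20],
  [18,-33.6,-0.7,0,0,0,20],
  [18,-33.6,-0.7,0,0,0,20],
])

```text
time: 7.9
position: [0.5231, -0.1093, 0.1141]
tool_rot: [0.707, 0.001, 0.0, -0.707]
ft_force: [-1.1, -4.6, 4.9]
grip_width: 0.0245
```

Call:
drive_tool([
  [0,0,0,0,0,0,20],
  [0,0,0,0,0,0,20],
  [0,0,0,0,0,0,20],
  [0,0,0,0,0,0,20],
  [0,0,0,0,0,0,20],
  [0,0,0,0,0,0,20],
  [0,0,0,0,0,0,20],
  [0,0,0,0,0,0,20],
  [0,0,0,0,0,0,20],
  [0,0,0,0,0,0,20],
])

```text
time: 8.9
position: [0.5222, -0.1093, 0.113]
tool_rot: [0.707, -0.0, -0.0, -0.707]
ft_force: [-2.0, -4.9, 6.1]
grip_width: 0.0247
```

```bash
python3 - <<'E'
from m import *
meas(["barrel_mouth","plunger_top","lever_ball"],cams=("scene","side"),tag=6)
im=cv2.imread("pics/scene6.png");im2=cv2.imread("pics/side6.png")
cv2.imwrite("pics/c6.png",np.vstack([cv2.resize(im[140:240,220:420],(600,300)),cv2.resize(im2[130:230,260:460],(600,300))]))
E
```

```text
8.9 [ 0.5222 -0.1093  0.113 ] [ 7.072e-01 -1.000e-04 -2.000e-04 -7.070e-01] [-2.  -4.9  6.1] 0.0247
barrel_mouth scene [([281.5, 211.6], 0.94), ([271.7, 182.3], 0.21)]
barrel_mouth side [([318.8, 170.9], 0.49)]
    ['scene', 'side'] [ 0.6254 -0.1123  0.1235] [3.9 3.9]
plunger_top scene [([275.2, 214.8], 0.66)]
plunger_top side [([307.0, 160.4], 0.53)]
    ['scene', 'side'] [ 0.6662 -0.1023  0.1711] [3.8 3.8]
lever_ball scene [([297.5, 178.7], 0.68)]
lever_ball side [([338.2, 179.3], 0.54)]
    ['scene', 'side'] [ 0.5233 -0.105   0.1423] [1.7 1.7]
```

View pics/c6.png

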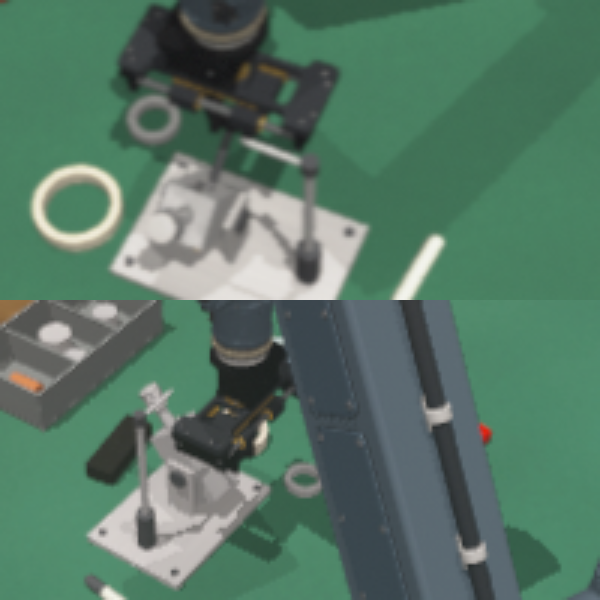

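Call:
drive_tool([
  [-4.3,5.5,0,0,0,0,20],
  [-7.8,10.7,0,0,0,0,20],
  [-11,16.1,0,0,0,0,20],
  [-13.7,21.8,0,0,0,0,20],
  [-16.1,27.6,0,0,0,0,20],
  [-18,33.6,0,0,0,0,20],
  [-19.5,39.7,0,0,0,0,20],
  [-20.6,45.9,0,0,0,0,20],
  [-21.3,52.1,0,0,0,0,20],
  [-21.5,58.4,0,0,0,0,20],
])

```text
time: 10.3
position: [0.5015, -0.1091, 0.0541]
tool_rot: [-0.707, -0.0, -0.0, 0.707]
ft_force: [-1.1, 1.2, 25.9]
grip_width: 0.0245
```

Call:
drive_tool([
  [0,0.5,0,0,0,0,20],
  [0,1,0,0,0,0,20],
  [0,1.5,0,0,0,0,20],
  [0,1.5,0,0,0,0,20],
])

```text
time: 10.7
position: [0.5014, -0.109, 0.0534]
tool_rot: [-0.707, -0.0, -0.0, 0.707]
ft_force: [0.5, -1.3, 7.9]
grip_width: 0.0241
```

Call:
drive_tool([
  [0,0,0,0,0,0,60],
  [0,0,0,0,0,0,60],
  [0,0,0,0,0,0,60],
  [0,0,0,0,0,0,60],
  [0,-30,0,0,0,0,80],
  [0,-80,0,0,0,0,80],
  [0,-130,0,0,0,0,80],
  [0,-180,0,0,0,0,80],
  [0,-230,0,0,0,0,80],
  [0,-265,0,0,0,0,80],
])

```text
time: 11.7
position: [0.5013, -0.1091, 0.3214]
tool_rot: [0.708, 0.001, 0.001, -0.707]
ft_force: [0.5, 0.6, -0.9]
grip_width: 0.0799
```

Call:
drive_tool([
  [10,0,-10,0,8.5,0,80],
  [20,0,-20,0,17,0,80],
  [30,0,-30,0,25.5,0,80],
  [40,0,-40,0,34,0,80],
  [50,0,-50,0,42.5,0,80],
  [60,0,-60,0,51,0,80],
  [70,0,-70,0,59.5,0,80],
  [80,0,-80,0,68,0,80],
  [90,0,-90,0,76.5,0,80],
  [90,0,-90,0,85,0,80],
])

```text
time: 12.7
position: [0.5915, -0.2002, 0.3169]
tool_rot: [0.52, -0.48, 0.479, -0.52]
ft_force: [0.5, -0.3, -0.1]
grip_width: 0.0801
```

Call:
drive_tool([
  [0,0,0,0,5,0,80],
  [0,0,0,0,5,0,80],
  [0,0,0,0,5,0,80],
])

```text
time: 13.0
position: [0.5906, -0.1989, 0.3175]
tool_rot: [0.501, -0.5, 0.499, -0.5]
ft_force: [0.2, 0.1, -0.2]
grip_width: 0.0796
```

```bash
python3 - <<'E'
from m import *
meas(["barrel_mouth","plunger_top","pointer_tip","lever_ball"],tag=7)
im=cv2.imread("pics/wrist7.png");im2=cv2.imread("pics/side7.png")
cv2.imwrite("pics/c7.png",np.vstack([cv2.resize(im[0:240,200:480],(700,600))]))
E
```

```text
13.0 [ 0.5906 -0.1989  0.3175] [ 0.5006 -0.5     0.499  -0.5004] [ 0.2  0.1 -0.2] 0.0796
barrel_mouth scene [([286.1, 199.2], 0.77), ([245.1, 212.8], 0.67)]
barrel_mouth side [([325.3, 172.9], 0.76)]
barrel_mouth wrist [([313.3, 81.2], 0.96), ([359.4, 304.7], 0.48)]
    ['scene', 'side', 'wrist'] [ 0.5911 -0.1098  0.1349] [1.2 2.4 2.2]
    ss [ 0.5908 -0.1119  0.1331] [1.1 1.1]
plunger_top scene [([285.0, 185.8], 0.66), ([188.5, 203.2], 0.55)]
plunger_top side [([323.2, 163.1], 0.59)]
plunger_top wrist [([315.0, 83.7], 0.42)]
    ['scene', 'side', 'wrist'] [ 0.5905 -0.1097  0.1918] [6.9 7.3 4. ]
    ss [ 0.5888 -0.1066  0.1941] [6.6 6.6]
pointer_tip scene [([300.3, 188.9], 0.52)]
pointer_tip side [([313.8, 159.4], 0.43)]
pointer_tip wrist [([311.9, 7.7], 0.42)]
    ['scene', 'side', 'wrist'] [ 0.5967 -0.0625  0.231 ] [1.9 7.3 8.2]
    ss [ 0.6004 -0.0578  0.2361] [1.4 1.4]
lever_ball scene [([302.0, 182.4], 0.84)]
lever_ball side [([342.1, 194.5], 0.88), ([359.4, 189.0], 0.39)]
lever_ball wrist [([228.5, 88.9], 0.73), ([312.7, 83.0], 0.43)]
    ['scene', 'side', 'wrist'] [ 0.4979 -0.1072  0.076 ] [5.1 8.1 5.5]
    ss [ 0.4982 -0.1021  0.0804] [5.6 5.6]
```

View pics/c7.png

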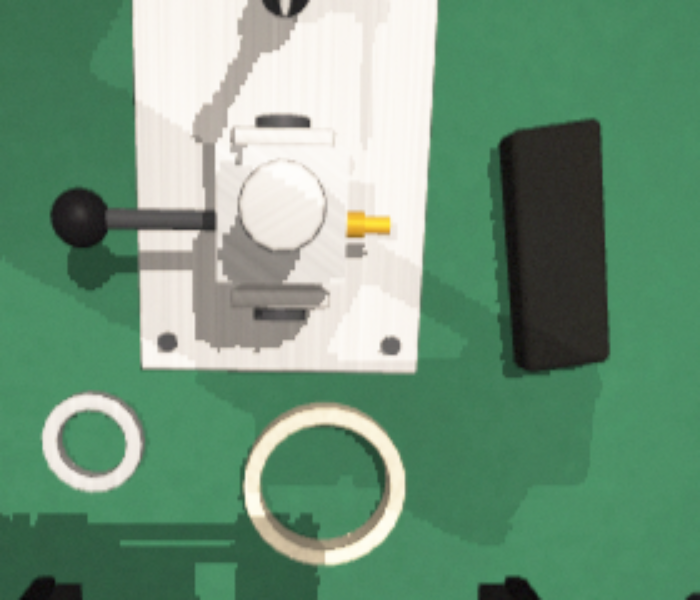

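Call:
drive_tool([
  [-40,0,0,0,0,0,80],
  [-75,0,0,0,0,0,80],
  [-75,0,0,0,0,0,80],
  [-75,0,0,0,0,0,80],
])

```text
time: 14.15
position: [0.5911, -0.1237, 0.3183]
tool_rot: [0.501, -0.499, 0.5, -0.5]
ft_force: [-0.1, -1.0, -0.3]
grip_width: 0.0802
```

```bash
python3 - <<'E'
from m import *
o=get_obs();print(o["position"],o["tool_rot"])
meas(["plunger_top","pointer_tip"],cams=("wrist",),tag=8)
im=cv2.imread("pics/wrist8.png")
cv2.imwrite("pics/c8.png",cv2.resize(im[40:240,200:440],(720,600)))
E
```

```text
[ 0.59110075 -0.12369796  0.31826909] [ 0.50056221 -0.49926196  0.49986155 -0.5003133 ]
14.15 [ 0.5911 -0.1237  0.3183] [ 0.5006 -0.4993  0.4999 -0.5003] [-0.1 -1.  -0.3] 0.0802
plunger_top wrist [([312.2, 175.6], 0.56)]
pointer_tip wrist [([311.2, 124.6], 0.82)]
```

View pics/c8.png

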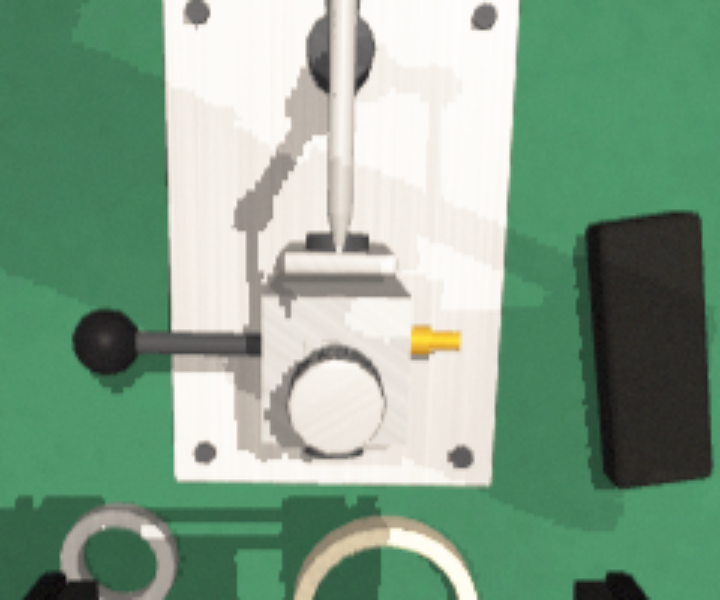

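```bash
python3 - <<'E'
from h import *
A=dict(position=[.5906,-.1989,.3175],tool_rot=[ 0.5006,-0.5,0.499,-0.5004]);B=dict(position=[.5911,-.1237,.3183],tool_rot=[ 0.5006,-0.4993,0.4999,-0.5003])
for n,a,b in [("head",(312.8,81.6),(312.2,175.3)),("tip",(314.4,4.5),(313.3,123.7)),("ball",(231.6,86.8),(235.3,154))]:
    print(n,tri([ray("wrist",a,A),ray("wrist",b,B)]))
print(onz("wrist",(312.2,175.3),.195,B),onz("wrist",(312.8,81.6),.195,A))
h=onz("wrist",(312.2,175.3),.195,B); h2=onz("wrist",(312.8,81.6),.195,A)
for px,O,hh in [((313.3,123.7),B,h),((314.4,4.5),A,h2)]:
    p,d=ray("wrist",px,O); t=(hh[1]+.045-p[1])/d[1]; print("tip by y",p+t*d)
E
```

```text
head (array([ 0.59147346, -0.11141276,  0.19508475]), [np.float64(0.19204993934674336), np.float64(0.1920499393466853)])
tip (array([ 0.59215456, -0.06648965,  0.23298753]), [np.float64(0.08501618767056209), np.float64(0.08501618767062988)])
ball (array([ 0.50184496, -0.11059274,  0.07845448]), [np.float64(0.26055345233727556), np.float64(0.26055345233735394)])
[ 0.5916658  -0.11143039  0.195     ] [ 0.59128167 -0.11140837  0.195     ]
tip by y [ 0.5922334  -0.06643039  0.23397693]
tip by y [ 0.59207176 -0.06640837  0.23265717]
```

Call:
drive_tool([
  [-10,30,0,0,0,0,80],
  [-10,70,0,0,0,0,80],
  [-10,110,0,0,0,0,70],
  [-10,140,0,0,0,0,60],
  [-10,155,0,0,0,0,50],
  [-10,155,0,0,0,0,40],
  [-10,155,0,0,0,0,35],
  [-10,155,0,0,0,0,35],
  [-10,155,0,0,0,0,35],
], newtons=10)

```text
time: 15.2
position: [0.5919, -0.1148, 0.1645]
tool_rot: [0.5, -0.499, 0.501, -0.5]
ft_force: [0.5, -0.0, -0.2]
grip_width: 0.0372
```

```bash
python3 - <<'E'
from h import *
o=get_obs();print(o["position"],o["ft_force"],o["grip_width"]);im=camera("wrist");cv2.imwrite("pics/wrist9.png",im)
for t in ("plunger_top","pointer_tip","lever_ball"):print(t,mark_of("wrist",t)[:2])
g=im[330:335,200:430].mean((0,2)).astype(int);print(g[::6])
cv2.imwrite("pics/c9.png",cv2.resize(im[60:340,160:480],(640,560)))
E
```

```text
[ 0.59191059 -0.11476803  0.16451592] [ 0.50397945 -0.03976909 -0.20298762] 0.03715686759987842
plunger_top [{'location': [310.5, 270.7], 'conf': 0.87}]
pointer_tip [{'location': [308.5, 188.8], 'conf': 0.59}]
lever_ball [{'location': [310.2, 222.2], 'conf': 0.64}, {'location': [189.9, 196.2], 'conf': 0.56}]
[72 72 73 73 74 73 72 73 73 74 75 77 76 76 76 76 84 84 78 78 75 76 77 76
 77 77 77 76 84 74 73 73 73 74 74 75 75 73 75]
```

Call:
drive_tool([
  [0,0,-0.5,0,0,0,32],
  [0,0,-0.5,0,0,0,30],
  [0,0,-0.5,0,0,0,28],
  [0,0,-0.5,0,0,0,26],
  [0,0,-0.5,0,0,0,24],
  [0,0,-0.5,0,0,0,22],
  [0,0,-0.5,0,0,0,22],
  [0,0,-0.5,0,0,0,22],
], newtons=15)

```text
time: 16.2
position: [0.5906, -0.1142, 0.1631]
tool_rot: [0.5, -0.5, 0.5, -0.5]
ft_force: [0.3, -0.2, 0.3]
grip_width: 0.0274
```

```bash
python3 - <<'E'
from m import *
meas(["barrel_mouth","plunger_top","lever_ball","pointer_tip"],tag=10)
E
```

```text
16.2 [ 0.5906 -0.1142  0.1631] [ 0.5    -0.5     0.5001 -0.5   ] [ 0.3 -0.2  0.3] 0.0274
barrel_mouth scene [([288.9, 200.4], 0.69)]
barrel_mouth side [([324.7, 171.5], 0.94), ([347.5, 146.7], 0.73)]
barrel_mouth wrist [([311.5, 221.9], 0.71)]
    ['scene', 'side', 'wrist'] [ 0.5918 -0.1055  0.1414] [6.5 4.3 2.2]
    ss [ 0.5925 -0.1044  0.1415] [5.4 5.4]
plunger_top scene [([184.6, 201.6], 0.51)]
plunger_top side [([322.4, 165.6], 0.38)]
plunger_top wrist [([310.3, 274.6], 0.92)]
    ['scene', 'wrist'] [ 0.5943 -0.4447 -0.2121] [102.1 102.1]
lever_ball scene [([300.1, 180.3], 0.89)]
lever_ball side [([343.7, 193.4], 0.7)]
lever_ball wrist [([190.8, 197.9], 0.79)]
    ['scene', 'side', 'wrist'] [ 0.4974 -0.1105  0.0804] [7.7 5.1 4. ]
    ss [ 0.4952 -0.1093  0.0826] [6.1 6.1]
pointer_tip scene [([299.1, 188.6], 0.47)]
pointer_tip side []
pointer_tip wrist [([317.9, 191.1], 0.73)]
    ['scene', 'wrist'] [ 0.5923 -0.0675  0.2219] [1.2 1.2]
```

Call:
drive_tool([
  [0,-2,0,0,0,0,20],
  [0,-4,0,0,0,0,20],
  [0,-6,0,0,0,0,20],
  [0,-8,0,0,0,0,20],
  [0,-10,0,0,0,0,20],
  [0,-12,0,0,0,0,20],
  [0,-12,0,0,0,0,20],
], newtons=20)

```text
time: 17.65
position: [0.5905, -0.1142, 0.1754]
tool_rot: [0.5, -0.5, 0.5, -0.5]
ft_force: [0.4, 0.1, -2.7]
grip_width: 0.027
```

Call:
drive_tool([
  [0,-3,0,0,0,0,20],
  [0,-6,0,0,0,0,20],
  [0,-9,0,0,0,0,20],
  [0,-12,0,0,0,0,20],
  [0,-15,0,0,0,0,20],
  [0,-18,0,0,0,0,20],
  [0,-21,0,0,0,0,20],
  [0,-24,0,0,0,0,20],
  [0,-26,0,0,0,0,20],
  [0,-26,0,0,0,0,20],
])

```text
time: 18.65
position: [0.5907, -0.1142, 0.2015]
tool_rot: [0.5, -0.5, 0.5, -0.5]
ft_force: [0.7, -0.2, -3.3]
grip_width: 0.0269
```

```bash
python3 - <<'E'
from m import *
meas(["plunger_top","pointer_tip","lever_ball"],tag=11)
a=cv2.imread("pics/wrist11.png");b=cv2.imread("pics/side11.png");
cv2.imwrite("pics/c11.png",np.hstack([cv2.resize(a[140:340,240:390],(450,600),interpolation=cv2.INTER_CUBIC),cv2.resize(b[145:205,295:330],(350,600),interpolation=cv2.INTER_CUBIC)]))
E
```

```text
18.65 [ 0.5907 -0.1142  0.2015] [ 0.4999 -0.4998  0.5003 -0.5001] [ 0.7 -0.2 -3.3] 0.0269
plunger_top scene []
plunger_top side [([324.1, 156.3], 0.48)]
plunger_top wrist [([312.0, 271.8], 0.75)]
    ['side', 'wrist'] [ 0.5927 -0.1153  0.2168] [3.9 3.9]
pointer_tip scene [([301.9, 188.5], 0.52)]
pointer_tip side [([315.9, 159.3], 0.68)]
pointer_tip wrist [([314.2, 166.7], 0.96)]
    ['scene', 'side', 'wrist'] [ 0.5939 -0.0614  0.2344] [5.1 1.6 5.1]
    ss [ 0.5951 -0.0581  0.2358] [2.5 2.5]
lever_ball scene [([301.1, 180.9], 0.88)]
lever_ball side [([341.7, 190.9], 0.75)]
lever_ball wrist [([208.7, 184.9], 0.6)]
    ['scene', 'side', 'wrist'] [ 0.5044 -0.1052  0.0938] [5.9 4.3 3.9]
    ss [ 0.5023 -0.1033  0.0959] [4.5 4.5]
```

View pics/c11.png

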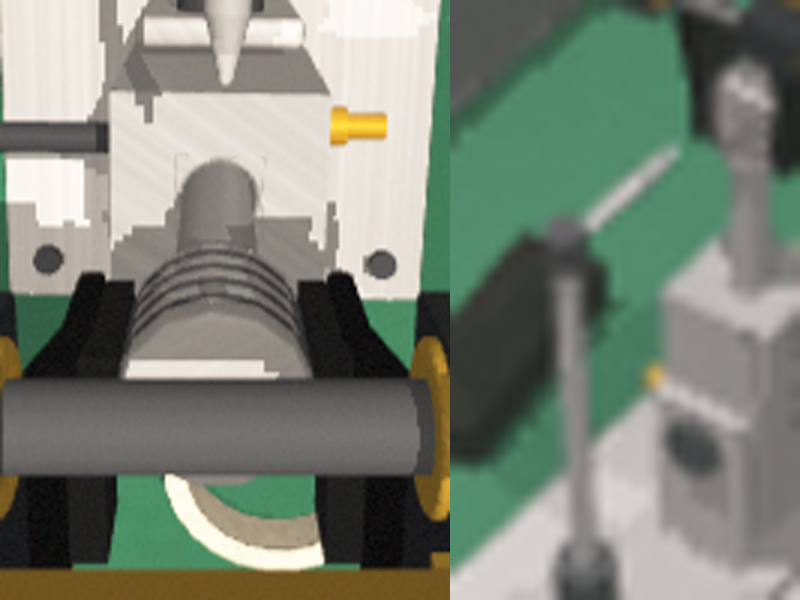

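```bash
python3 - <<'E'
from h import *
o=get_obs()
for n,px,y in [("tip",(315.3,167.3),-.0664),("near",(312,240),-.0974),("far",(312,301.7),-.1254)]:
    p,d=ray("wrist",px,o);print(n,(p+d*(y-p[1])/d[1]).round(4))
im=cv2.imread("pics/wrist11.png");m=(im.max(2)<60).astype(np.uint8);m[:, :180]=0;m[:150]=0;m[225:]=0;m[:,240:]=0
n,l,s,c=cv2.connectedComponentsWithStats(m);print(s[1:],c[1:])
for i in range(1,n):
    if s[i][4]>100: print(onz("wrist",c[i],.075,o))
p=[onz("wrist",(240+u/3,140+93/3),.135,o).round(4) for u in (110,330)];print("barrel top edge",p)
E
```

```text
tip [ 0.5918 -0.0664  0.2323]
near [ 0.5905 -0.0974  0.2299]
far [ 0.5905 -0.1254  0.2315]
[[192 170  30  30 680]] [[207.04264706 184.44852941]]
[ 0.50079083 -0.11030956  0.075     ]
barrel top edge [array([ 0.567 , -0.0869,  0.135 ]), array([ 0.6163, -0.0869,  0.135 ])]
```

```bash
python3 - <<'E'
from h import *
a=cv2.imread("pics/wrist10.png",0);b=cv2.imread("pics/wrist11.png",0)
for r0,r1,c0,c1 in [(225,262,288,336),(295,308,295,325)]:
    t=a[r0:r1,c0:c1]; s=b[r0-12:r1+12,c0-6:c1+6]
    q=cv2.matchTemplate(s,t,cv2.TM_CCOEFF_NORMED);_,v,_,l=cv2.minMaxLoc(q);print(v,l[1]-12,l[0]-6)
for im in (a,b): print(im[294:312,305:318].mean(1).astype(int))
E
```

```text
0.9213622808456421 0 0
0.8759744167327881 0 1
[100  97  92  86 109 130 134 128 119 116 115 116 115 115 115 114 114 112]
[100  97  93  87 110 131 135 128 121 124 126 130 134 138 146 159 165 175]
```

Call:
drive_tool([
  [0,0,0,0,0,0,20],
  [0,0,0,0,0,0,20],
  [0,0,0,0,0,0,20],
  [0,0,0,0,0,0,20],
  [0,0,0,0,0,0,20],
])

```text
time: 19.75
position: [0.5905, -0.1142, 0.2011]
tool_rot: [-0.5, 0.5, -0.5, 0.5]
ft_force: [0.0, -0.5, -1.9]
grip_width: 0.0277
```

```bash
python3 - <<'E'
from h import *
o=get_obs();print(o["position"],o["ft_force"],o["grip_width"]);print(hand_in())
E
```

```text
[ 0.59047329 -0.11417802  0.20105218] [ 0.01420235 -0.54069472 -1.879493  ] 0.027659855347992146
the job is handed in; nothing more can be done
None
```

I tipped the barrel by its lever ball to about 40°, held it there for a little over 1 s, and led it back down until it pressed on its upright stop. I then gripped the plunger by its head, drew it straight up 38 mm and handed in at about 19.8 s, still holding it.

**Last checks**
- **Height:** from its start at 0.195 m plus the lift, the top of the head is at about 0.233 m. The pointer tip measured 0.232 to 0.234 m.
- **Grip:** the head had not slipped in the fingers between the pictures taken before and after the lift. The sideways force stayed under 1 N and the vertical pull was 2 to 3 N, so there was no sign of binding.
- **Barrel:** the wrist picture taken after the draw shows the ball and the barrel's top face where they belong when upright.
- **Bystanders:** I touched none of them or the pointer, but I did not re-measure where they stand at the end.

**Disagreements**
- **Ball height:** the scene and side networks read the ball 5 to 20 mm too high. I trusted the wrist picture, which disagreed with them.
- **Head height:** a rough reading from the edges of the head in the wrist picture gave 0.230 to 0.2315 m, 2 to 3 mm lower than my figure.
- **Return to the stop:** the vertical force rose to 26 N as the barrel reached its stop, then fell to 8 N. The ball had slid slightly in the fingers.

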